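# Pull-check a glued butt cap with the spring gauge

### The arm

A 6-joint arm with a two-finger parallel gripper is mounted at the origin on the work surface. World frame = base frame: x ahead of the robot, y to its left, z up, the work surface at z = 0. Lengths are in m, angles in degrees, forces in N, time in s.
With the tool pointing down it reaches from about 0.25 to 0.725 m from the base axis. Payload 9.7 kg.
Tool frame: the origin (TCP) lies midway between the tips of the shut fingers; the grasp point (between the pads) lies 19 mm behind it; z points along the fingers, y is the direction in which the jaws open and shut (so a half turn about z gives the same grasp; the last joint's range is limited). The gripper opens to 85 mm and grips with 20 to 120 N. Pads are 22 mm wide; open, the fingers measure 114 mm over their backs; the gripper's body (76 mm by 85 mm) begins 54 mm behind the grasp point. The pads swing forward as they close: fully open they stand 13 mm farther back than shut.
Start: joints at [67.38, 4.979, 10.078, 95.1, 0, 90], TCP at [0.212, 0.508, 0.231] pointing down, gripper open.
Joint ranges: [-179.16, 179.16], [-48.56, 103.87], [-65.8, 70.77], [-126.05, 130.52], [-82.76, 87.17], [-180, 180]. Speed limits (degrees/s): [127.2, 127.2, 147.25, 180, 180, 180].

### API

Orientations are given as [roll, pitch, yaw] about the fixed x, y, z axes, in that order (R = Rz(yaw) Ry(pitch) Rx(roll)).
In Python, from workcell import get_obs, camera, get_calibration, job_done gives the robot as it stands.
- The arm moves only by the tool play_rows, never from a script. Its argument "commands" is text: rows parted by semicolons, each of 5 numbers parted by spaces: the opening, from 0 (shut) to 1 (fully open), then the shift along the world's x, y, z in mm, then the turn about the world's z in degrees. A call has 1 to 10 rows; each row is the pose to reach, as a shift and turn from the pose commanded when the call began; what a row does not reach only later rows make up. A row lasts 1/12 s, in which the tool goes at most 41.7 mm and 7.16 degrees, less where a joint would pass 70% of its speed; a pose out of reach is approached as far as the arm can. A call with a gripper value outside its range is refused whole. The fingers move at their own pace and stop on an object; "force" is the grip in N (left out, the last holds). Time passes only in rows, so rows that repeat a pose let the fingers close. It gives the time, the measured TCP pose, the force and the opening at its end, in the units of the state.
- get_obs(): the state, without advancing time (a new reading comes with each control period).
- camera(name): name is "side" or "top"; returns the picture (384x512x3 uint8, red, green, blue); there is no depth.
- get_calibration(name): a dict with "fx", "fy", "cx", "cy" (pixels), "k1" (the pictures are not rectified: a ray, as slopes to the right and down, at radius r is drawn at 1 + k1 r^2 times it, then the intrinsics apply), "eye" and "attitude" of the camera in the world. Camera axes: x right, y down, z forward; pixel columns grow to the right and rows downward; lengths in m; the calibration is good to about 2 mm. A picture is of the moment at which its call begins. get_calibration takes no time and is no camera call.
- job_done(): hands the job in, once; it reports no verdict.
The state is a dict: "time": time; "q": joint angles; "qd": joint speeds; "joint_efforts": joint torques, N m; "ee_pos": TCP position; "tcp_rot": TCP orientation; "wrist_force": force on the tool from outside, world axes, zero at the start; "torque": the same for the moment, N m; "opening": finger opening in m.
Only numpy, scipy, OpenCV 4.12 (cv2) and the standard library are available. Lean on these libraries where they do the work, as an engineer would, in place of code of your own. Each camera call takes 0.05 s, during which the arm holds its last target.

### The job

The steel butt cap on the graphite shaft has just been glued and wants a pull check: press the toggle clamp's red handle fully down so that it locks the shaft in its V-blocks, then grip the black knob of the spring gauge and draw the rod straight out until its red ring has just come fully clear of the gauge's tube. Hold it there: you finish while still gripping the knob and holding the spring at the ring, without having drawn it well past the ring or let the shaft slip. Leave the pink grip, the spare cap and the tape roll where they lie.

Things in the scene. Friction and masses are not known exactly. Their poses are not given: they have to be found in the camera images.
- fixture: Plywood base 160 x 320 x 18 mm fixed on the bench; origin on the bench surface, z up. Shaft and gauge lie level along its y axis at x = 0, 68 mm above the bench; pull direction: its -y. Two V-blocks (50 mm wide, 67 high) at y = 55 and 160 mm, gauge saddle (34 wide, 67 high) at y = -70. Clamp at y = 105 on the shaft's +x side, its bracket at x = 33 to 99 mm, up to 107 mm high.
- clamp_handle (a joint): Angle of the clamp's handle about its pin (rad). 0: fully down, level, pointing to the fixture's +x, locked over centre. Starts open at about 1 (raised 57 degrees), stays where it is left, takes 5 to 15 N at the grip to press down, most over the last third. Through a link the hold-down bar on the shaft's side of the pin comes down with it.
- clamp_grip (a point): Centre of the handle's red round grip (16 mm thick, 75 mm long), 68 mm from the hinge pin. Its x axis runs along the handle outward from the pin; the grip ends 105 mm from the pin.
- shaft: Black graphite shaft, 15 mm thick, 0.6 m long, in the V-blocks, with the glued steel cap on its butt and the gauge (aluminium tube 22 mm thick, 116 mm long) hooked into the cap's eye. They slide along together, at about 1 N while not clamped. Origin on the axis.
- gauge_mouth (a point): Centre of the mouth of the gauge's tube (black collar 24 mm thick) where the rod comes out, 68 mm above the bench, on the axis.
- rod (a joint): How far the rod is drawn out of the tube (m). 0: spring home; end stop 0.090. The red ring, 6 mm wide, begins to show at 0.054 and is just fully out (inner edge at the mouth) at 0.060. The spring pulls back with 2 N at 0 and 220 N/m more: 15 N at the ring. Let go, it runs back. Black lines every 10 mm.
- pull_knob (a point): Centre of the black knob's grip part: a round bar 20 mm thick, 34 mm long along the axis, with a flange 30 mm across, 7 mm thick at its outer end (17 to 24 mm from here). 68 mm above the bench, beyond the base's end; 27 mm out from the tube's mouth when the rod is home. Its -y axis points outward, the way to pull.
- junior_grip: Bystander: pink rubber junior grip, 198 mm long, up to 29 mm thick, lying on the bench on the robot's side of the fixture. Leave it.
- spare_cap: Bystander: spare steel butt cap, an open cup 21 mm across and 26 mm high, mouth up on the bench. Leave it.
- tape_roll: Bystander: roll of cream grip tape, 86 mm across, 24 mm high, flat on the bench. Leave it.
- clamp_pin (a point): Centre of the hinge pin of the clamp's handle, parallel to the fixture's y axis, 100 mm above the bench; at x = 66, y = 105 mm of the fixture.
- clamp_bar: Steel hold-down bar of the clamp, origin at its pivot (x = 43, y = 105 mm of the fixture, 81 mm up). Level when locked: it reaches 59 mm to the fixture's -x, its rubber foot, 17 mm across, stands on the shaft and presses it with about 35 N. Starts raised about 56 degrees, its end some 150 mm above the bench.

How it is judged (in metres and radians):
On the way, in this order (a step that is already met when the one before it is completed fails the run):
1. the clamp is locked on the shaft before the rod is drawn (value of joint clamp_handle below 0.1 rad and contact force between clamp_bar and shaft above 15 N and value of joint rod below 0.02 m), for 0.2 s.
2. the rod is drawn to the red ring (value of joint rod between 0.056 and 0.067 m), for 0.5 s.
At the end, for the whole second after the job is handed in: The rod is held by the fingers at 56 to 67 mm of draw (red ring just clear of the tube at 60 mm), the clamp is locked (handle within 0.1 rad of fully down, bar pressing the shaft with over 15 N) and the gauge's mouth, so the shaft, is within 6 mm of where it began (all of step 2 and contact force between the fingers and rod above 5 N and value of joint clamp_handle below 0.1 rad and contact force between clamp_bar and shaft above 15 N and distance of gauge_mouth from where it was at the start of the episode below 0.006 m); the arm keeps its last pose, push and grip.
It fails at once if the rod is drawn well past the ring (beyond 75 mm) (value of joint rod above 0.075 m).
It fails at once if a bystander is moved by more than 20 mm (distance of any of junior_grip, spare_cap, tape_roll from where it was at the start of the episode above 0.02 m).
It also fails if it takes over 51 s, if anything falls off the work surface, if the arm or the gripper's body presses on something with over 40 N, if the wrist force passes 120 N, or if a joint passes its speed limit or range.

## Working session

There is one attempt and no reset: what is moved stays moved. The work goes in short steps, Python scripts to look and compute and a tool call to move; the robot and the scene stay as the last step left them, time stands still between calls to the robot, and variables do not carry over. Pictures are saved under pics/ and viewed, and the job is handed in when it is done.

Besides the shell and the picture viewer there is one more tool, called by a JSON object that holds its "api" and its "payload". play_rows: Moves the arm, as the interface text tells. Its arguments: {"type":"object","properties":{"commands":{"type":"string"},"force":{"type":"number"}},"required":["commands"]}

```bash
mkdir -p pics; ls
python3 - <<'E'
from workcell import *
import cv2
for n in("side","top"):
    cv2.imwrite(f"pics/{n}0.png",camera(n)[:,:,::-1]); print(n,get_calibration(n))
print(get_obs())
E
```

```text
pics
side {'fx': 412.9434281663028, 'fy': 412.9434281663028, 'cx': 251.5155151928397, 'cy': 189.01944002756824, 'k1': -0.026827742790697714, 'eye': array([ 0.38891315, -0.58528289,  0.41801285]), 'attitude': array([-118.66569622,   -0.71455768,  -15.9842144 ])}
top {'fx': 457.9818749277226, 'fy': 457.9818749277226, 'cx': 256.1481662731753, 'cy': 196.49227647701963, 'k1': -0.05060649719861002, 'eye': array([ 0.44004332, -0.03179404,  0.98950456]), 'attitude': array([-172.6864394 ,    0.59712188,  -88.99927465])}
{'time': 0.1, 'q': array([ 6.73792336e+01,  5.00741601e+00,  1.00400168e+01,  9.50978285e+01,
       -4.76374572e-05,  9.00010170e+01]), 'qd': array([ 0.02594156, -0.16826534,  0.11733424, -0.03012107, -0.0866128 ,
        0.05334926]), 'joint_efforts': array([-6.78010074e-04, -5.21560764e+01,  4.65651262e+01,  1.59676408e-02,
       -1.78141960e-05, -1.24464449e-05]), 'ee_pos': array([0.21147466, 0.50751607, 0.23066822]), 'tcp_rot': array([-1.79934772e+02,  4.87952461e-05,  1.57378217e+02]), 'wrist_force': array([ 0.630859  , -0.31508648, -0.3439369 ]), 'torque': array([-0.08336559, -0.03631945, -0.0252729 ]), 'opening': 0.08584459114782965}
```

View pics/side0.png

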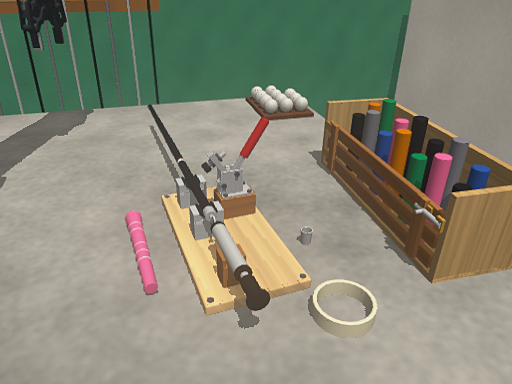

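View pics/top0.png

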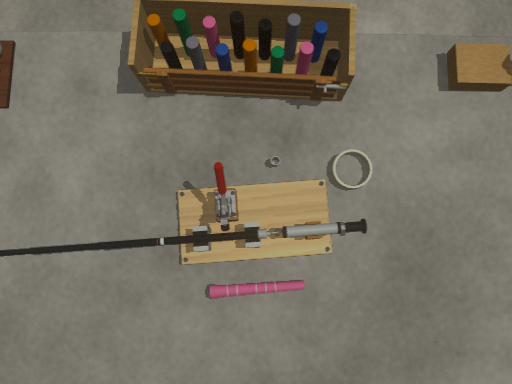

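```bash
cat > h.py <<'E'
import numpy as np, cv2
from scipy.spatial.transform import Rotation as Ro
from workcell import *
def ray(n,uv):
    c=get_calibration(n);K=np.array([[c['fx'],0,c['cx']],[0,c['fy'],c['cy']],[0,0,1]])
    p=cv2.undistortPoints(np.array(uv,float).reshape(-1,1,2),K,np.array([c['k1'],0,0,0.])).reshape(-1,2)
    R=Ro.from_euler('xyz',c['attitude'],degrees=True).as_matrix()
    return np.array(c['eye']),np.c_[p,np.ones(len(p))]@R.T
def plane(n,uv,z):
    e,d=ray(n,uv); return e+d*((z-e[2])/d[:,2])[:,None]
def proj(n,P):
    c=get_calibration(n);K=np.array([[c['fx'],0,c['cx']],[0,c['fy'],c['cy']],[0,0,1]])
    R=Ro.from_euler('xyz',c['attitude'],degrees=True).as_matrix().T
    return cv2.projectPoints(np.array(P,float).reshape(-1,1,3),cv2.Rodrigues(R)[0],-R@c['eye'],K,np.array([c['k1'],0,0,0.]))[0].reshape(-1,2)
def crop(n,x0,y0,x1,y1,s,name):
    im=camera(n)[:,:,::-1][y0:y1,x0:x1]
    cv2.imwrite(f"pics/{name}.png",cv2.resize(im,None,fx=s,fy=s,interpolation=cv2.INTER_CUBIC))
E
python3 - <<'E'
from h import *
im=cv2.imread('pics/top0.png');hsv=cv2.cvtColor(im,cv2.COLOR_BGR2HSV)
m=cv2.inRange(hsv,(12,80,100),(28,255,255));m[:175]=0;m[270:]=0
m=cv2.morphologyEx(m,cv2.MORPH_OPEN,np.ones((3,3)))
r=cv2.minAreaRect(cv2.findNonZero(m));b=cv2.boxPoints(r);P=plane('top',b,.018);print(b,P)
print(np.linalg.norm(np.diff(P,axis=0),axis=1),P.mean(0))
m=cv2.inRange(hsv,(0,150,60),(8,255,255))|cv2.inRange(hsv,(176,200,60),(180,255,255));m[:155]=0;m[200:]=0;m[:,:200]=0;m[:,240:]=0
x=cv2.findNonZero(m);r=cv2.minAreaRect(x);print(r,cv2.boxPoints(r))
for s,(n,a,k) in enumerate([('top0',(170,150,380,275),3.8),('side0',(150,100,320,320),2.7)]):
    i=cv2.imread(f'pics/{n}.png')[a[1]:a[3],a[0]:a[2]];cv2.imwrite(f'pics/{n}c.png',cv2.resize(i,None,fx=k,fy=k,interpolation=cv2.INTER_CUBIC))
E
```

```text
[[175.41287 189.80818]
 [325.9858  178.31407]
 [331.67783 252.87956]
 [181.10489 264.37366]] [[ 0.57622857  0.15434561  0.018     ]
 [ 0.60634053 -0.16887465  0.018     ]
 [ 0.44737705 -0.18066696  0.018     ]
 [ 0.41777426  0.13613443  0.018     ]]
[0.32461988 0.15940027 0.31818147] [ 0.5119301  -0.01476539  0.018     ]
((219.90541076660156, 177.9324493408203), (32.057804107666016, 7.726752281188965), 80.53767395019531) [[213.45947 162.75677]
 [221.08109 161.48651]
 [226.35135 193.10812]
 [218.72974 194.37839]]
```

View pics/top0c.png

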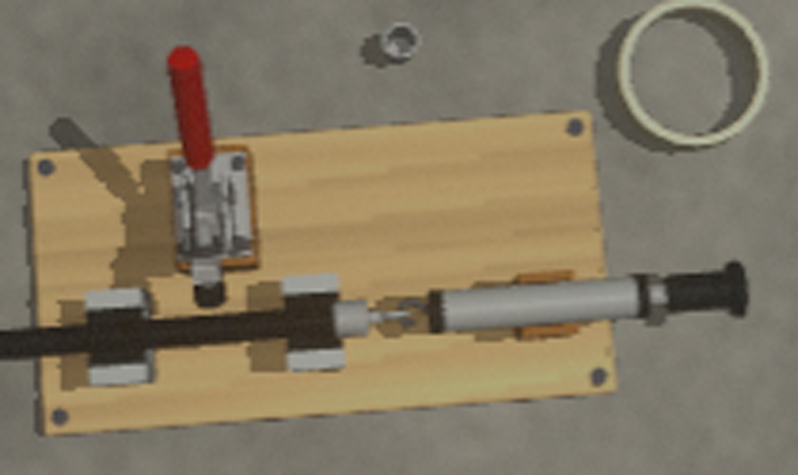

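View pics/side0c.png

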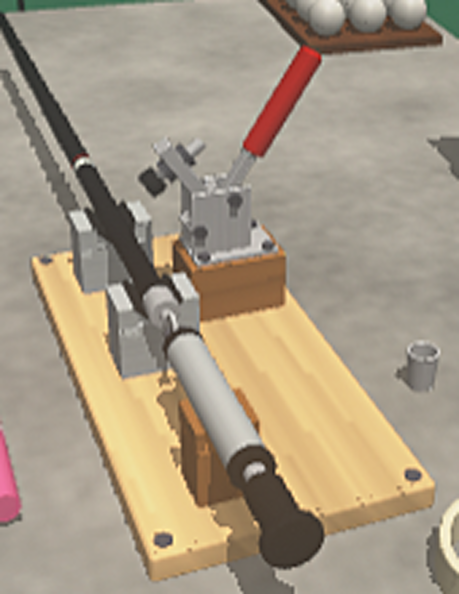

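Run:
```python
from h import *
f=lambda L:np.array(L)/3.8+[170,150]
P=plane('top',f([(30,155),(590,112),(615,390),(42,435)]),.018);print(P,np.linalg.norm(np.diff(P,axis=0),axis=1),P.mean(0))
c=P.mean(0);ey=(P[0]+P[3]-P[1]-P[2])[:2];ey/=np.linalg.norm(ey);ang=np.degrees(np.arctan2(-ey[0],ey[1]));print('ey',ey,'yaw',ang)
ex=np.array([ey[1],-ey[0]])
Q=plane('top',f([(0,343),(330,320),(435,311),(645,296),(668,294),(735,290),(747,288)]),.068)[:,:2]
for q in Q: print(q,'fix',(q-c[:2])@ex,(q-c[:2])@ey)
# grip two-view: tip top centre
print('top tip fixture plane at z candidates')
o=c[:2]
pin=np.r_[o+66e-3*ex+.105*ey,.1];print('pin',pin)
for a in (1,.9,1.1): 
  for l in (.030,.068,.105):
    p=pin+np.r_[ex*np.cos(a),np.sin(a)]*l; print(a,l,p,proj('top',p),proj('side',p))
print('side px knob', proj('side',np.r_[Q[6],.068]),proj('side',np.r_[Q[3],.068]))
for s in ((1,1),(1,-1),(-1,-1),(-1,1)):
  w=np.r_[o+ex*.08*s[0]+ey*.16*s[1],.018];print(w,(proj('top',w)-[170,150])*3.8,(proj('side',w)-[150,100])*2.7)
```

```text
[[ 0.5741835   0.14889941  0.018     ]
 [ 0.6037899  -0.16731478  0.018     ]
 [ 0.44790172 -0.18101411  0.018     ]
 [ 0.41756311  0.13623753  0.018     ]] [0.31759715 0.15648897 0.31869897] [ 0.51085956 -0.01579799  0.018     ]
ey [-0.09420935  0.99555241] yaw 5.40581494975322
[0.46653629 0.15168831] fix -0.02834736241739656 0.17091705709012195
[ 0.48180226 -0.02285293] fix -0.029592701018311966 -0.004286098066400731
[ 0.48747891 -0.07826369] fix -0.029161510617523628 -0.05998520272708699
[ 0.49718438 -0.18932553] fix -0.02996226873664282 -0.17146743519084787
[ 0.49843253 -0.20152406] fix -0.029868888223940366 -0.1837292987411995
[ 0.50109823 -0.23710615] fix -0.03056720631419129 -0.21940426425619652
[ 0.50225571 -0.243496  ] fix -0.03001686581873213 -0.22587474366895088
top tip fixture plane at z candidates
pin [0.56667403 0.09495283 0.1       ]
1 0.03 [0.58281101 0.09647988 0.12524413] [[195.23614137 178.94814036]] [[248.81426105 143.9887962 ]]
1 0.068 [0.60325118 0.09841414 0.15722003] [[192.13175414 165.20169238]] [[259.46926242 126.27242435]]
1 0.105 [0.62315345 0.10029749 0.1
[... 455 characters left out ...]
] [[247.50473183 143.41895433]]
1.1 0.068 [0.59738138 0.09785868 0.1606021 ] [[192.04409835 167.97563362]] [[256.50996626 124.87956989]]
1.1 0.105 [0.6140898  0.0994398  0.19357677] [[188.73820881 155.22050045]] [[265.51923661 106.33912614]]
side px knob [[260.44066733 303.7526148 ]] [[244.2389207  275.05261987]]
[0.57543025 0.15102715 0.018     ] [[ 26.34568722 152.75916189]] [[237.13060983 222.82318638]]
[ 0.60557724 -0.16754963  0.018     ] [[590.40774974 108.88737062]] [[438.57599185 483.96644956]]
[ 0.44628886 -0.18262312  0.018     ] [[617.90457464 392.97165534]] [[150.22542239 560.85411601]]
[0.41614187 0.13595365 0.018     ] [[ 42.4178283  437.59463749]] [[ 28.93828255 258.14274508]]
```

Run:
```python
from h import *
f=lambda L:np.array(L)/3.8+[170,150]
c=np.array([.51086,-.0158]);t=np.radians(5.25)
# axis direction check from shaft/tube points at z=.068
Q=plane('top',f([(0,343),(330,320),(435,311),(645,296),(668,294),(735,290)]),.068)[:,:2]
v=cv2.fitLine(Q.astype(np.float32),cv2.DIST_L2,0,.01,.01).ravel();print('axis yaw',np.degrees(np.arctan2(-v[0],v[1])))
ey=np.array([-np.sin(t),np.cos(t)]);ex=np.array([ey[1],-ey[0]])
o=c-.03*ex-.05*ey;print('o',o)
W=lambda x,y,z:np.r_[o+ex*x+ey*y,z]
for n,p in dict(mouth=W(0,-.127,.068),knob=W(0,-.153,.068),flange=W(0,-.177,.068),vb=W(0,.055,.067),vb2=W(0,.16,.067),sad=W(0,-.07,.067),pin=W(.066,.105,.1)).items():
  print(n,p.round(4),((proj('top',p)-[170,150])*3.8).round(),((proj('side',p)-[150,100])*2.7).round())
for a in (.9,1,1.1):
 for l in (.03,.105):
  p=W(.066+l*np.cos(a),.105,.1+l*np.sin(a));print(a,l,p.round(4),((proj('top',p)-[170,150])*3.8).round(),((proj('side',p)-[150,100])*2.7).round())
e1,d1=ray('top',f([(184,56)]));e2,d2=ray('side',[(312/2.7+150,55/2.7+100)])
A=np.c_[d1[0],-d2[0]];s=np.linalg.lstsq(A,e2-e1,rcond=None)[0];print('tip tri',e1+d1[0]*s[0],e2+d2[0]*s[1])
```

```text
axis yaw -174.87064
o [ 0.48556093 -0.06833529]
mouth [ 0.4972 -0.1948  0.068 ] [[655. 296.]] [[257. 480.]]
knob [ 0.4996 -0.2207  0.068 ] [[704. 292.]] [[278. 516.]]
flange [ 0.5018 -0.2446  0.068 ] [[749. 289.]] [[298. 552.]]
vb [ 0.4805 -0.0136  0.067 ] [[312. 322.]] [[152. 292.]]
vb2 [0.4709 0.091  0.067 ] [[115. 337.]] [[110. 217.]]
sad [ 0.492 -0.138  0.067] [[548. 304.]] [[218. 412.]]
pin [0.5417 0.0423 0.1   ] [[205. 199.]] [[228. 193.]]
0.9 0.03 [0.5602 0.044  0.1235] [[199. 156.]] [[255. 155.]]
0.9 0.105 [0.6067 0.0482 0.1822] [[182.  42.]] [[325.  59.]]
1 0.03 [0.5578 0.0437 0.1252] [[199. 161.]] [[251. 153.]]
1 0.105 [0.5982 0.0475 0.1884] [[182.  57.]] [[313.  52.]]
1.1 0.03 [0.5552 0.0435 0.1267] [[199. 165.]] [[248. 152.]]
1.1 0.105 [0.5891 0.0466 0.1936] [[182.  74.]] [[299.  45.]]
tip tri [0.59902838 0.04675338 0.1865717 ] [0.5976743  0.04711512 0.18633897]
```

{"api": "play_rows", "payload": {"commands": "0 20 -24 0 -6; 0 50 -60 0 -13; 0 80 -97 0 -20; 0 110 -133 0 -27; 0 140 -170 0 -34; 0 170 -206 0 -41; 0 200 -243 0 -48; 0 230 -279 0 -55; 0 260 -315 0 -62.2; 0 285 -346 0 -62.2", "force": 60}}

```text
time: 0.93
ee_pos: [0.4708, 0.1923, 0.2311]
tcp_rot: [-180.0, -0.0, 94.7]
wrist_force: [0.8, 0.7, 0.3]
opening: -0.0
```

{"api": "play_rows", "payload": {"commands": "0 25 -30 0 0; 0 50 -60 0 0; 0 75 -90 0 0; 0 90 -109 0 0; 0 95 -115 0 0; 0 95 -115 0 0; 0 95 -115 0 0"}}

```text
time: 1.52
ee_pos: [0.5645, 0.0795, 0.2309]
tcp_rot: [-179.9, -0.0, 95.2]
wrist_force: [-0.6, 0.5, -0.1]
opening: 0.0002
```

Run:
```python
from h import *
print(get_obs()); crop('side',130,0,330,320,1.8,'s1')
```

```text
{'time': 1.5167, 'q': array([8.00757579e+00, 7.84277596e+00, 1.31603976e+01, 9.53789243e+01,
       1.94138989e-02, 9.28571515e+01]), 'qd': array([ 1.46121439, -1.09464155, -0.5528852 ,  0.07093866,  0.08682055,
        0.00733998]), 'joint_efforts': array([ -1.68664075, -53.96014094,  46.65305972,  -0.13729509,
        -0.08452777,  -0.08546003]), 'ee_pos': array([0.56451509, 0.07951106, 0.23089612]), 'tcp_rot': array([-1.79937806e+02, -1.63340612e-02,  9.51504050e+01]), 'wrist_force': array([-0.59547903,  0.49393276, -0.07370717]), 'torque': array([-0.00479121, -0.04117497, -0.02932614]), 'opening': 0.00022116853531131269}
```

View pics/s1.png

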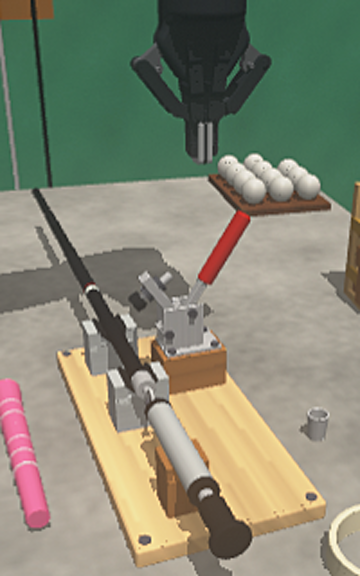

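{"api": "play_rows", "payload": {"commands": "0 15 -18 0 0; 0 27 -32 0 0; 0 27 -32 -10 0; 0 27 -32 -20 0; 0 27 -32 -30 0; 0 27 -32 -40 0; 0 28 -32 -45 0; 0 29 -32 -50 0; 0 30 -32 -55 0"}}

```text
time: 2.32
ee_pos: [0.601, 0.0492, 0.1828]
tcp_rot: [178.8, -0.0, 95.3]
wrist_force: [26.0, 4.6, 38.3]
opening: -0.0
```

Run:
```python
from h import *
crop('side',130,0,330,320,1.8,'s2');print(get_obs()['ee_pos'],get_obs()['wrist_force'])
```

```text
[0.60155159 0.04920434 0.18252476] [17.44013704  3.01093491 21.47999468]
```

View pics/s2.png

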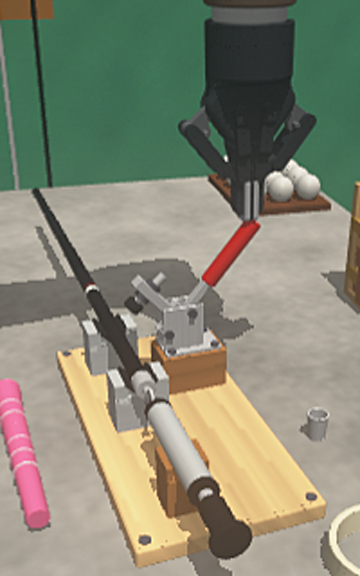

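{"api": "play_rows", "payload": {"commands": "0 0 0 15 0; 0 0 0 30 0; 0 -10 0 30 0; 0 -20 1 30 0; 0 -20 1 30 0; 0 -20 1 20 0; 0 -20 1 10 0; 0 -20 1 4 0; 0 -20 1 4 0"}}

```text
time: 3.12
ee_pos: [0.5742, 0.0482, 0.1774]
tcp_rot: [-179.8, -0.0, 95.2]
wrist_force: [-0.4, 0.5, -1.0]
opening: 0.0004
```

Run:
```python
from h import *
crop('side',130,0,330,320,1.8,'s3');print(get_obs()['ee_pos'],get_obs()['wrist_force'])
```

```text
[0.5744352  0.04821335 0.17847706] [0.85458198 0.72038525 0.31523199]
```

View pics/s3.png

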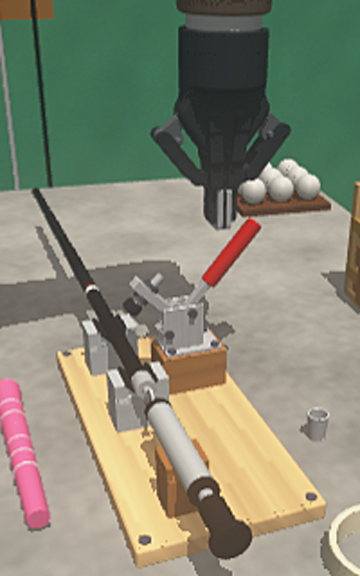

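{"api": "play_rows", "payload": {"commands": "0 2 0 -6 0; 0 5 0 -10 0; 0 8 0 -13 0; 0 13 0 -18 0; 0 18 1 -24 0; 0 22 1 -30 0; 0 26 1 -36 0; 0 28 1 -41 0"}}

```text
time: 3.83
ee_pos: [0.6036, 0.0492, 0.1384]
tcp_rot: [180.0, -0.0, 95.2]
wrist_force: [0.5, 0.4, 4.0]
opening: 0.0002
```

Run:
```python
from h import *
crop('side',130,0,330,320,1.8,'s4');print(get_obs()['ee_pos'],get_obs()['wrist_force'])
```

```text
[0.60324047 0.04915434 0.13731189] [0.28316326 0.2249641  1.19410774]
```

View pics/s4.png

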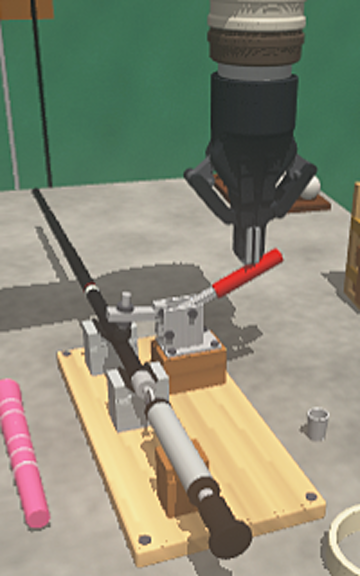

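{"api": "play_rows", "payload": {"commands": "0 2 0 -5 0; 0 4 0 -10 0; 0 6 0 -15 0; 0 8 0 -20 0; 0 9 0 -25 0; 0 9 0 -29 0; 0 9 0 -32 0; 0 9 0 -34 0; 0 9 0 -34 0"}}

```text
time: 4.63
ee_pos: [0.6122, 0.0492, 0.1075]
tcp_rot: [179.9, 0.0, 95.2]
wrist_force: [-4.4, 1.0, 15.4]
opening: -0.0001
```

Run:
```python
from h import *
crop('side',130,0,330,320,1.8,'s5');print(get_obs()['ee_pos'],get_obs()['wrist_force'])
```

```text
[0.61222142 0.04925175 0.10745678] [-4.01260541  0.64280032 16.00845662]
```

View pics/s5.png

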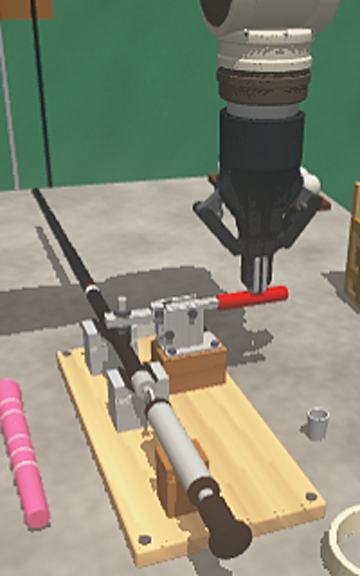

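{"api": "play_rows", "payload": {"commands": "0 0 0 -1 0; 0 0 0 -2 0; 0 0 0 -3 0; 0 0 0 -3 0; 0 0 0 -3 0"}}

```text
time: 5.1
ee_pos: [0.6124, 0.0493, 0.107]
tcp_rot: [179.7, 0.0, 95.2]
wrist_force: [-10.7, 1.0, 31.3]
opening: 0.0
```

{"api": "play_rows", "payload": {"commands": "0 0 0 15 0; 0 0 0 45 0; 0 0 0 80 0; 0 0 0 110 0; 0.7 -12 -30 120 0; 0.7 -24 -65 120 0; 0.7 -36 -100 120 0; 0.7 -48 -135 120 0; 0.7 -60 -170 120 0; 0.7 -72 -205 120 0"}}

```text
time: 5.93
ee_pos: [0.5388, -0.1574, 0.2218]
tcp_rot: [-180.0, 0.0, 95.2]
wrist_force: [-0.2, 0.3, 0.7]
opening: 0.0598
```

{"api": "play_rows", "payload": {"commands": "0.7 -13 -30 0 0; 0.7 -26 -55 0 0; 0.7 -40 -71 0 0; 0.7 -40 -71 0 0; 0.7 -40 -71 0 0"}}

```text
time: 6.35
ee_pos: [0.4992, -0.2277, 0.2219]
tcp_rot: [-180.0, -0.0, 95.0]
wrist_force: [0.0, 0.8, 0.1]
opening: 0.0601
```

Run:
```python
from h import *
crop('side',130,0,330,320,1.8,'s6');crop('top',170,150,380,275,3.8,'t6');print(get_obs()['ee_pos'],get_obs()['wrist_force'],get_obs()['time'])
```

```text
[ 0.50006738 -0.22649349  0.22197704] [ 0.03052534 -0.36324902  0.32203658] 6.45
```

View pics/s6.png

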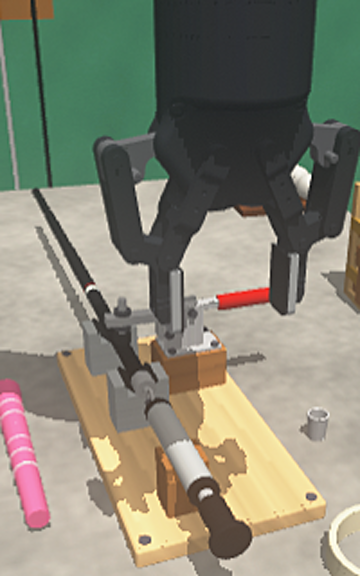

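View pics/t6.png

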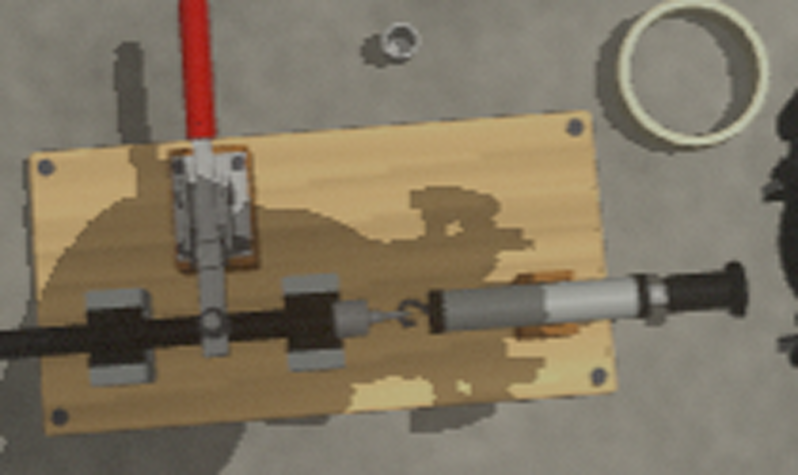

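{"api": "play_rows", "payload": {"commands": "0.7 0 3 -35 0; 0.7 0 3 -70 0; 0.7 0 3 -100 0; 0.7 0 3 -130 0; 0.7 0 3 -150 0; 0.7 0 3 -165 0; 0.7 0 3 -174 0; 0.7 0 3 -174 0; 0.7 0 3 -174 0"}}

```text
time: 7.2
ee_pos: [0.5003, -0.2233, 0.0485]
tcp_rot: [-180.0, -0.0, 95.2]
wrist_force: [-0.0, -0.1, -0.1]
opening: 0.06
```

Run:
```python
from h import *
crop('side',180,180,320,330,4,'s7');crop('top',260,180,400,275,5,'t7');print(get_obs()['ee_pos'],get_obs()['wrist_force'],get_obs()['time'])
```

```text
[ 0.50077583 -0.22383137  0.04961949] [ 0.20005304 -0.38537734  0.60210186] 7.3
```

View pics/s7.png

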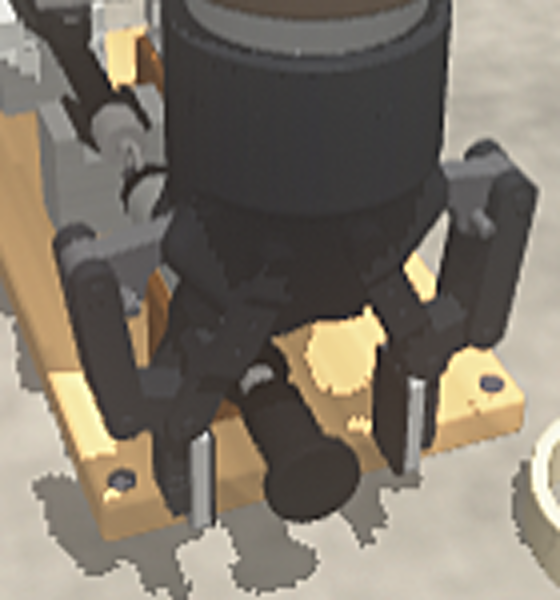

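View pics/t7.png

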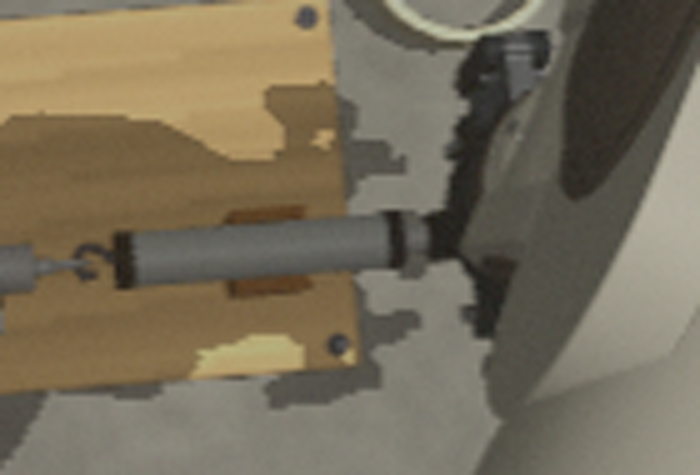

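{"api": "play_rows", "payload": {"commands": "0.2 0 0 0 0; 0.1 0 0 0 0; 0 0 0 0 0; 0 0 0 0 0; 0 0 0 0 0; 0 0 0 0 0; 0 0 0 0 0; 0 0 0 0 0", "force": 80}}

```text
time: 7.97
ee_pos: [0.4997, -0.2238, 0.0491]
tcp_rot: [-180.0, 0.0, 95.2]
wrist_force: [-3.9, 1.6, 6.8]
opening: 0.0184
```

Run:
```python
from h import *
crop('side',180,180,320,330,4,'s8');crop('top',260,180,400,275,5,'t8');print(get_obs()['ee_pos'],get_obs()['wrist_force'],get_obs()['time'])
```

```text
[ 0.49966705 -0.22377452  0.04913407] [-4.19149638  1.79237268  5.92251245] 8.0667
```

View pics/s8.png

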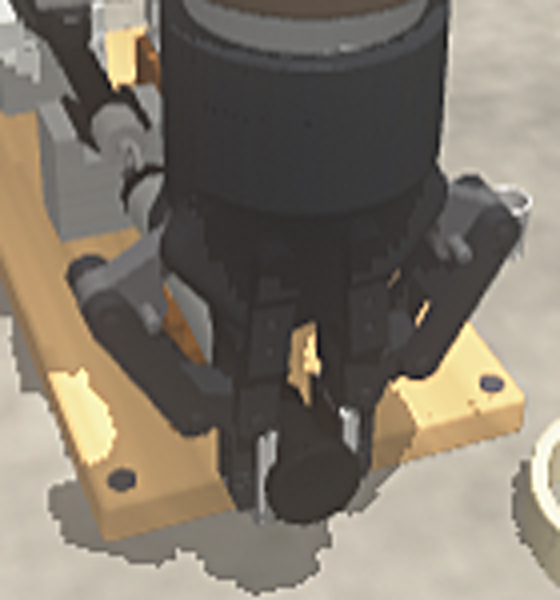

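View pics/t8.png

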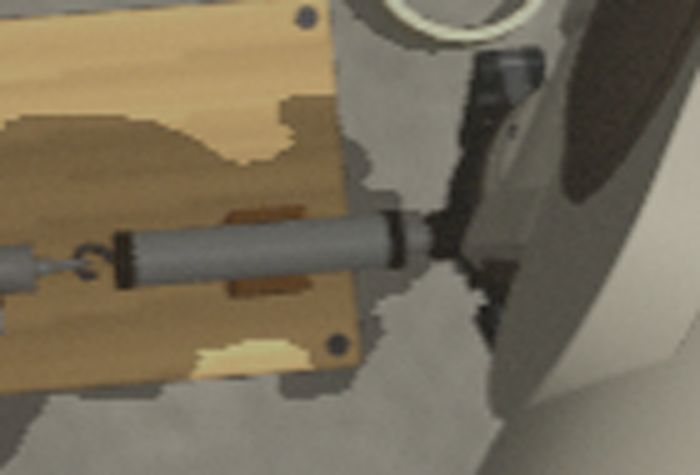

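{"api": "play_rows", "payload": {"commands": "0 0.5 -5 0 0; 0 1 -10 0 0; 0 1.4 -15 0 0; 0 1.8 -20 0 0; 0 2.3 -25 0 0; 0 2.8 -30 0 0; 0 3.2 -35 0 0; 0 3.7 -40 0 0; 0 3.7 -40 0 0; 0 3.7 -40 0 0"}}

```text
time: 8.9
ee_pos: [0.5033, -0.2626, 0.0491]
tcp_rot: [-180.0, -0.2, 95.2]
wrist_force: [-4.8, 9.4, 9.4]
opening: 0.0179
```

Run:
```python
from h import *
crop('side',180,180,320,330,4,'s9');crop('top',260,180,400,275,5,'t9');print(get_obs()['ee_pos'],get_obs()['wrist_force'],get_obs()['time'])
```

```text
[ 0.50325291 -0.26239955  0.04906019] [-4.90653172  9.66716285  9.31065319] 9.0
```

View pics/s9.png

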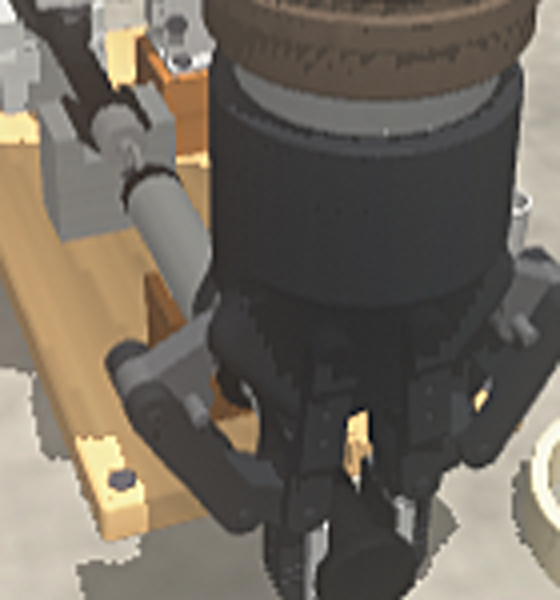

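View pics/t9.png

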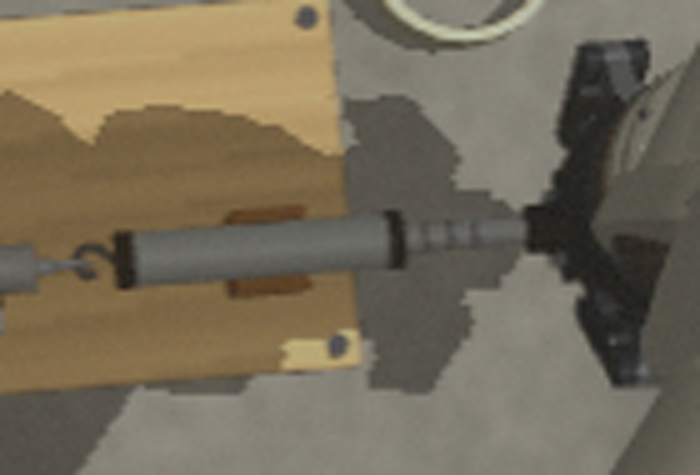

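{"api": "play_rows", "payload": {"commands": "0 0.5 -5 0 0; 0 0.9 -10 0 0; 0 1.4 -15 0 0; 0 1.8 -20 0 0; 0 2 -22 0 0; 0 2.1 -23 0 0; 0 2.1 -23 0 0; 0 2.1 -23 0 0"}}

```text
time: 9.67
ee_pos: [0.5053, -0.2845, 0.049]
tcp_rot: [-180.0, -0.3, 95.3]
wrist_force: [-5.5, 15.3, 10.7]
opening: 0.0178
```

Run:
```python
from h import *
crop('side',100,100,320,384,2,'s10');crop('top',260,180,400,275,5,'t10');print(get_obs()['ee_pos'],get_obs()['wrist_force'],get_obs()['time'])
```

```text
[ 0.50530035 -0.2844551   0.04905956] [-5.24179599 14.24542756 11.23175076] 9.7667
```

View pics/t10.png

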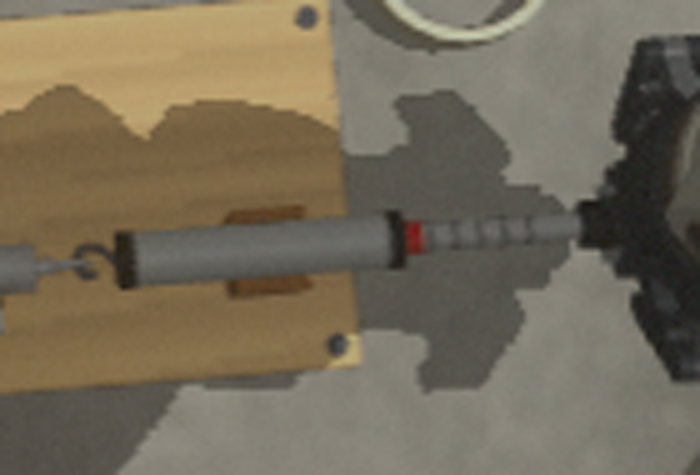

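View pics/s10.png

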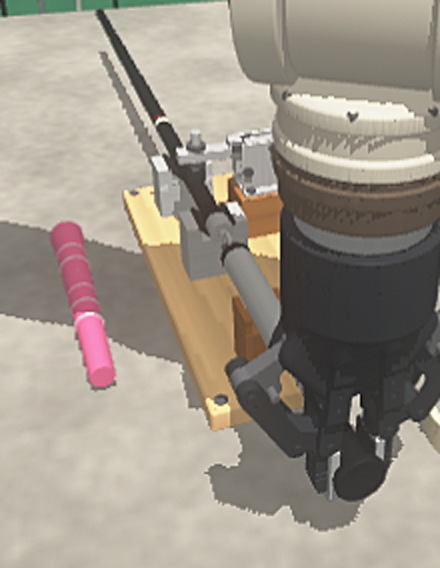

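Run:
```python
from h import *
im=cv2.imread('pics/t10.png').astype(int);i0=cv2.imread('pics/t8.png').astype(int)
r=im[225:250,390:440,2]-im[225:250,390:440,1];print(r.mean(0).round().astype(int))
print(im[250:262,375:420].mean((0,2)).round().astype(int)); print(i0[250:262,375:420].mean((0,2)).round().astype(int))
a,b=plane('top',[[260+406/5,180+238/5],[260+425/5,180+238/5]],.071);print(np.linalg.norm(a-b))
```

```text
[ 1  1  1  1  2  3  4  5  4  2  1  2  6 13 20 29 38 48 56 62 67 70 74 79
 81 83 82 78 72 64 56 47 36 28 22 17 13  8  4  2  2  2  2  1  1  1  1  1
  1  1]
[91 91 91 91 92 92 92 91 90 89 87 85 81 76 72 68 63 57 50 46 41 38 35 32
 31 31 32 35 39 43 47 52 58 63 66 68 70 72 73 73 72 71 71 72 72]
[89 89 89 89 90 91 90 89 87 85 83 80 74 69 63 58 53 47 42 38 36 34 33 32
 32 32 35 39 44 49 54 59 65 70 74 76 78 80 81 81 80 79 78 79 80]
0.007631294059325693
```

{"api": "play_rows", "payload": {"commands": "0 0 0 0 0; 0 0 0 0 0; 0 0 0 0 0; 0 0 0 0 0; 0 0 0 0 0; 0 0 0 0 0; 0 0 0 0 0; 0 0 0 0 0"}}

```text
time: 10.43
ee_pos: [0.5053, -0.2844, 0.0491]
tcp_rot: [-180.0, -0.3, 95.3]
wrist_force: [-5.6, 14.9, 10.1]
opening: 0.0177
```

```bash
python3 -c "
from workcell import *
print(job_done())"
```

```text
the job is handed in; nothing more can be done
None
```

I locked the clamp, gripped the knob at 80 N and drew the rod to the red ring. I handed the job in after about 10.4 s, with the fingers still holding the knob there. No verdict was reported.

- **Clamp:** The first push landed on the tip of the handle and showed 38 N upward at the wrist (about 46 N in all). I backed off, pressed from the handle's side instead, and it reached its stop at about 31 N. The pictures show the handle level and the bar's foot on the shaft. I could not measure the handle's angle or how hard the bar presses the shaft.
- **Rod:** The tool travelled 61 mm. In the top view the full 6 mm of red shows at the mouth, which means a draw of about 60–61 mm. The pull on the wrist was a steady 14–15 N, which fits the expected 15 N at the ring.
- **Shaft:** The gauge's mouth moved less than about 1 mm in the top view, and the knob did not slip in the fingers.
- **Bystanders:** The grip, spare cap and tape roll were not touched as far as I could see, though I did not measure where they ended up.

A small sideways and upward load remained on the grip to the end, about 5 N in x and 10 N in z.

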